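Pack the service kit tray

ROBOT

A 6-joint arm with a two-finger parallel gripper is mounted at the origin on a cart in front of the work surface, level with it; the furniture and walls round the work are solid. World frame = base frame: x ahead of the robot, y to its left, z up, the work surface at z = 0. Lengths are in m, angles in degrees, forces in N, time in s.
With the tool pointing down it reaches from about 0.4 to 0.825 m from the base axis. Payload 7 kg.
Tool frame: the origin (TCP) lies on the centre line of the jaws, within the pads' length; the fingertips stand 19 mm ahead of it and the grasp point (between the pads) is the TCP (r.tip_extent is the distance from the TCP to the fingertips, in m); z points along the fingers, y is the line along which they close (so a half turn about z gives the same grasp; the last joint's range is limited). The gripper opens to 88 mm and grips with 3 to 60 N. Pads are 19 mm wide; open, the fingers measure 130 mm over their backs; the gripper's body (78 mm by 193 mm) begins 47 mm behind the grasp point.
Start: joints at [16.507, 20.546, 0.682, 0, -70.136, -16.507], TCP at [0.675, -0, 0.22] pointing down, gripper open.
Joint ranges: [-176.03, 176.03], [-82.01, 121.73], [-58.28, 71.71], [-173.87, 95.51], [-174.79, -0.11], [-173.66, 173.66]. Speed limits (degrees/s): [136.94, 136.94, 172.46, 180, 180, 180].

INTERFACE

Orientations are given as [roll, pitch, yaw] about the fixed x, y, z axes, in that order (R = Rz(yaw) Ry(pitch) Rx(roll)).
In Python, from plant import r gives the robot as it stands. The module is installed in compiled form; this text tells all that it offers.
- The arm moves only by the tool jog_arm, never from a script. Its argument "deltas" is a list that holds one entry, the list of rows, each a list of 5 numbers: the opening, from -1 (shut) to 1 (fully open), then the shift along the world's x, y, z in cm, then the turn about the world's z in rad. In form: [[[claw, dx, dy, dz, turn], ...]]. A call has 1 to 8 rows; each row shifts and turns the commanded pose from where the row before left it; what a row does not reach is not made up. A row lasts 1/8 s, in which the tool goes at most 62.5 mm and 10.7 degrees, less where a joint would pass 70% of its speed; a pose out of reach is approached as far as the arm can. A call with a gripper value outside its range is refused whole. The fingers move at their own pace and stop on an object; "force" is the grip in N (left out, the last holds). Time passes only in rows, so rows that do not move let the fingers close. It gives the time, the measured TCP pose, the force, the opening and the grip force at its end, in the units of the state.
- r.get_state(): the state, without advancing time (a new reading comes with each control period).
- r.capture(name): name is "scene" or "side" or "wrist"; returns the picture (384x512x3 uint8, blue, green, red); there is no depth.
- r.camera_info(name): a dict with "fx", "fy", "cx", "cy" (pixels), "k1" (the pictures are not rectified: a ray, as slopes to the right and down, at radius r is drawn at 1 + k1 r^2 times it, then the intrinsics apply), "view" (4x4, takes a point from world to camera coordinates). Camera axes: x right, y up, looking along -z (the intrinsics and any distortion apply to the point x, -y, -z); pixel columns grow to the right and rows downward; lengths in m; the calibration is good to about 2 mm. A picture is of the moment at which its call begins: read the wrist's pose just before it. camera_info takes no time and is no camera call; for the wrist camera it gives the pose at the moment of the call.
- r.close_job(): hands the job in; it is judged then, once.
The state is a dict: "time_s": time; "joints": joint angles; "qd": joint speeds; "joint_torque": joint torques, N m; "tcp_pos": TCP position; "eef_rot": TCP orientation; "contact_force": force on the tool from outside, world axes, zero at the start; "moment": the same for the moment, N m; "gripper_width": finger opening in m; "gripper_force": force on a finger pad.
Only numpy, scipy, OpenCV 4.12 (cv2) and the standard library are available. Lean on these libraries where they do the work, as an engineer would, in place of code of your own. Each camera call takes 0.05 s, during which the arm holds its last target. There are 200 camera calls.

TASK

Pack the service kit: put the yellow tape roll, the white cup of nuts, the grey terminal strip and the yellow tape measure into the tray, each fully down in the well made for it (roll: large round, cup: small round, terminals: small rectangular, tape measure: long rectangular) and standing the same way up as now, in any order. Keep the white cup upright all the way, and leave the black tape roll and the black cup standing where they are.

Things in the scene. Friction and masses are not known exactly. Their poses are not given: they have to be found in the camera images.
- yellow_tape: Roll of yellow insulating tape lying flat: ring, outer diameter 66 mm, 18 mm high. Origin: centre of its underside, z up. Goes into the large round well.
- nut_cup: Small white plastic cup of nuts, standing upright: 48 mm diameter at the rim, 42 mm at the foot, 35 mm high (the nuts do not fall out). Origin: centre of its underside, z up. Goes into the small round well.
- terminals: Strip of grey rail terminals with a green end plate, a block 42 (x) x 31 (y) x 35 mm high, standing on its base. Origin: centre of its underside, z up. Goes into the small rectangular well.
- tape_measure: Yellow steel tape measure standing upright on its edge: case 32 mm thick (along x, from -15 to +17 mm of the origin), 68 mm long (along y, from -30 to +38 mm), 62 mm high, and easily tipped over if knocked. Origin: about the centre of its underside, z up. Goes into the long rectangular well, either way round.
- tile_large_round: Black square organiser tile 107 x 107 x 9 mm, one of four lying two by two in one fixed aluminium tray (232 mm square, walls 13 mm high); places swap. It has the large round well, 90 mm in diameter, red-floored, 5 mm deep. Origin: centre of its underside (5 mm over the worktop), under the well's centre; well floor 4 mm, tile top 9 mm above it. z up, x and y along the edges.
- tile_small_round: Black square organiser tile 107 x 107 x 9 mm, one of four lying two by two in one fixed aluminium tray (232 mm square, walls 13 mm high); places swap. It has the small round well, 68 mm in diameter, red-floored, 5 mm deep. Origin: centre of its underside (5 mm over the worktop), under the well's centre; well floor 4 mm, tile top 9 mm above it. z up, x and y along the edges.
- tile_small_rect: Black square organiser tile 107 x 107 x 9 mm, one of four lying two by two in one fixed aluminium tray (232 mm square, walls 13 mm high); places swap. It has the small rectangular well, 64 mm along x by 54 mm along y, red-floored, 5 mm deep. Origin: centre of its underside (5 mm over the worktop), under the well's centre; well floor 4 mm, tile top 9 mm above it. z up, x and y along the edges.
- tile_long_rect: Black square organiser tile 107 x 107 x 9 mm, one of four lying two by two in one fixed aluminium tray (232 mm square, walls 13 mm high); places swap. It has the long rectangular well, 58 mm along x by 94 mm along y, red-floored, 5 mm deep. Origin: centre of its underside (5 mm over the worktop), under the well's centre; well floor 4 mm, tile top 9 mm above it. z up, x and y along the edges.
- black_tape: Roll of black insulating tape, a look-alike that stays on the worktop: 72 mm outer diameter, 18 mm high, lying flat. Origin: centre of its underside.
- black_cup: Black plastic cup of cable ties, a look-alike that stays on the worktop: 60 mm in diameter, 67 mm high, upright. Origin: centre of its underside. (Also on the worktop: a fixed red multimeter with two leads, 54 mm high, between the things, and fixed clutter farther back.)
Not all that is in view belongs to the job. Of the things shaped like the tape_measure, the yellow one is meant.

How it is judged (in metres and radians):
At the end, for the whole second after the job is handed in: Yellow tape roll, white cup, terminal strip and tape measure each rest on the floor of their own well (underside less than 2.2 mm above it, within 24 mm of the well's centre, tilted less than 0.05 rad), at rest; the black tape roll and the black cup are within 20 mm of where they stood (horizontal distance between yellow_tape and tile_large_round below 0.024 m and z of yellow_tape in the frame of tile_large_round below 0.0062 m and angle between each of yellow_tape, nut_cup, terminals, tape_measure's own z axis and vertical below 0.05 rad and linear speed of each of yellow_tape, nut_cup, terminals, tape_measure below 0.02 m/s and angular speed of each of yellow_tape, nut_cup, terminals, tape_measure below 0.2 rad/s and horizontal distance between nut_cup and tile_small_round below 0.024 m and z of nut_cup in the frame of tile_small_round below 0.0062 m and horizontal distance between terminals and tile_small_rect below 0.024 m and z of terminals in the frame of tile_small_rect below 0.0062 m and horizontal distance between tape_measure and tile_long_rect below 0.024 m and z of tape_measure in the frame of tile_long_rect below 0.0062 m and distance of each of black_tape, black_cup from where it was at the start of the episode below 0.02 m); the robot touches nothing.
It fails at once if the white cup is tipped (more than 0.5 rad) (angle between nut_cup's own z axis and vertical above 0.5 rad).
It fails at once if the black tape roll is moved (more than 20 mm) (distance of black_tape from where it was at the start of the episode above 0.02 m).
It fails at once if the black cup is moved (more than 20 mm) (distance of black_cup from where it was at the start of the episode above 0.02 m).
It also fails if it takes over 128 s, if anything falls off the work surface, if the arm or the gripper's body presses on something with over 40 N, if the wrist force passes 120 N, or if a joint passes its speed limit or range.

## Working session

There is one attempt and no reset: what is moved stays moved. The work goes in short steps, Python scripts to look and compute and a tool call to move; the robot and the scene stay as the last step left them, time stands still between calls to the robot, and variables do not carry over. Pictures are saved under pics/ and viewed, at most 14 in all, crops included, and the job is handed in when it is done.

Besides the shell and the picture viewer there is one more tool, called after "Emit:" by a JSON object that holds its "api" and its "payload". jog_arm: Moves the arm, as the interface text tells. Its arguments: {"type":"object","properties":{"deltas":{"type":"array"},"force":{"type":"number"}},"required":["deltas"]}

```bash
mkdir -p pics
cat > h.py <<'E'
import numpy as np, cv2
from plant import r
def info(n):
    i=r.camera_info(n); i['view']=np.array(i['view']); return i
def ray(i,u,v):
    d=np.array([(u-i['cx'])/i['fx'],(v-i['cy'])/i['fy']]); p=d.copy()
    for _ in range(20): p=d/(1+i['k1']*(p@p))
    R=i['view'][:3,:3]; o=-R.T@i['view'][:3,3]
    return o,R.T@np.array([p[0],-p[1],-1])
def onz(i,u,v,z):
    o,d=ray(i,u,v); return o+d*(z-o[2])/d[2]
def proj(i,P):
    c=i['view'][:3,:3]@np.array(P)+i['view'][:3,3]; p=np.array([c[0],-c[1]])/-c[2]
    p=p*(1+i['k1']*(p@p)); return p[0]*i['fx']+i['cx'],p[1]*i['fy']+i['cy']
def tri(i1,p1,i2,p2):
    o,d=ray(i1,*p1);q,e=ray(i2,*p2)
    s=np.linalg.lstsq(np.c_[d,-e],q-o,rcond=None)[0]
    a,b=o+d*s[0],q+e*s[1]; return (a+b)/2,np.linalg.norm(a-b)
E
python3 - <<'E'
from h import *
for n in ("scene","side","wrist"):
    im=r.capture(n); cv2.imwrite(f"pics/{n}0.png",im); i=info(n)
    o,d=ray(i,256,192); print(n,i['fx'],i['cx'],i['cy'],i['k1'],o,d)
s=r.get_state(); print(s['time_s'],s['tcp_pos'],s['eef_rot'],s['gripper_width'])
E
```

```text
scene 478.03657036976887 257.70890063069106 192.06825484793006 -0.07380265749988134 [-0.48096923 -0.79302609  0.96771453] [ 0.61559625  0.52355164 -0.5890227 ]
side 440.73265218445965 264.4022221213089 188.83025906083748 -0.11763084274477163 [0.39298889 1.12289431 0.88273395] [ 0.07525941 -0.7893877  -0.60960503]
wrist 317.936230135033 253.800869786666 192.66249741117517 -0.0678311893424136 [ 0.67453107 -0.0761378   0.38466119] [-0.00826967  0.28095008 -0.95971394]
0.15 [ 6.74610039e-01 -6.57746126e-05  2.19704910e-01] [ 1.79922862e+02 -1.04463212e-02 -9.00067150e+01] 0.0880324785860335
```

View pics/scene0.png

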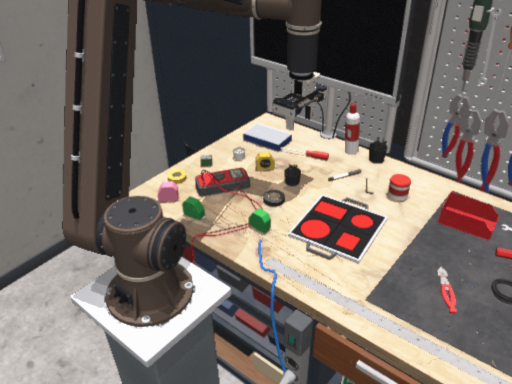

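View pics/side0.png

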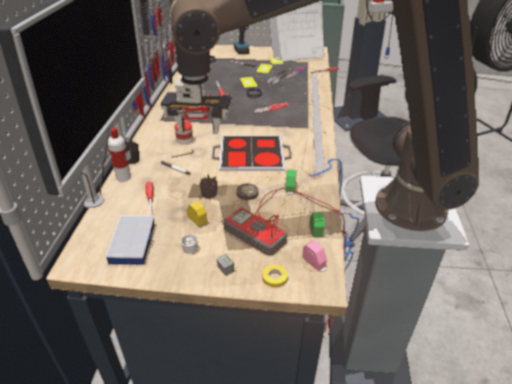

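View pics/wrist0.png

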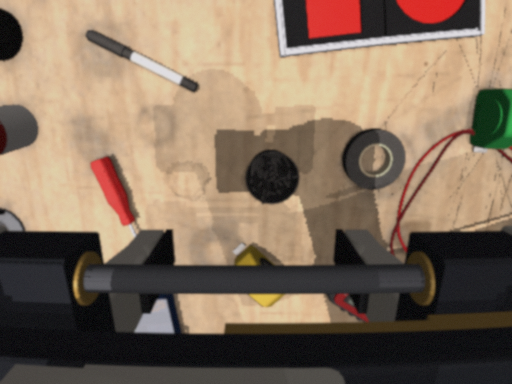

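Scene candidates:
- **Yellow ring:** (177,176). The black ring at (274,198) is the look-alike.
- **White cup:** (239,154). The black cup at (292,176) is the look-alike.
- **Grey/green block:** (207,160). The green blocks at (193,208) and (260,220) are larger things that aren't part of the job.
- **Yellow measure:** (264,161). The pink at (168,192) and the green ones have the same shape but the wrong colour.
- **Tray:** around (338,227).
- **Red multimeter:** (222,181).

The side view shows the same items: ring (275,275), block (226,264), cup (190,243), measure (197,212), tray (252,152). The wrist view shows the black cup (272,176), the black ring (375,158), part of the tray at the top, and the measure (258,275) between the jaws.

Run:
```python
from h import *
a,b=info("scene"),info("side")
for n,p,q in [("ring",(177,176),(275,275)),("term",(207,160),(226,264)),("cup",(239,154),(190,243)),("meas",(264,161),(197,212)),("bcup",(292,176),(209,187)),("btape",(274,198),(247,191)),("meter",(222,181),(255,230)),("pink",(168,192),(315,254)),("g1",(193,208),(318,223)),("g2",(260,220),(291,180)),("tray",(338,227),(252,152))]:
    P,e=tri(a,p,b,q); print(n,P.round(3),round(e,4))
S=cv2.imread("pics/scene0.png");D=cv2.imread("pics/side0.png")
A=cv2.resize(S[125:245,150:310],None,fx=4.6,fy=4.6,interpolation=2)[:550,:740]
cv2.imwrite("pics/crop1.png",A)
```

```text
ring [0.416 0.342 0.011] 0.0029
term [0.549 0.323 0.018] 0.0059
cup [0.659 0.257 0.018] 0.0001
meas [0.663 0.139 0.032] 0.0
bcup [0.653 0.005 0.027] 0.0013
btape [ 0.531 -0.01   0.01 ] 0.0011
meter [0.485 0.184 0.02 ] 0.0021
pink [0.314 0.272 0.03 ] 0.0039
g1 [0.305 0.143 0.029] 0.0047
g2 [ 0.392 -0.062  0.029] 0.0044
tray [ 0.541 -0.254  0.005] 0.0005
```

View pics/crop1.png

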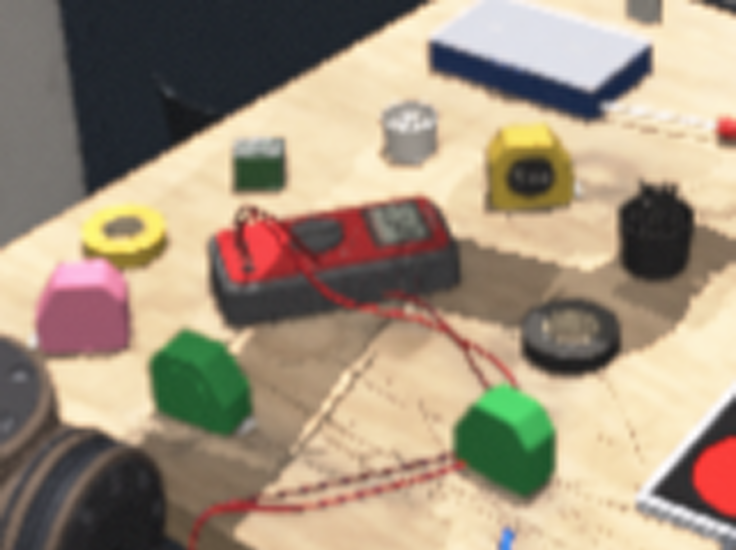

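The crop confirms the choices: yellow measure (530,170), white cup (410,130), grey block with green end plate (260,165), yellow ring (125,235). Next I'll take wrist views, tray first.

Emit:
{"api": "jog_arm", "payload": {"deltas": [[[1, -3, -3, 1, 0], [1, -3, -3, 1, 0], [1, -3, -3, 0, 0], [1, -3, -3, 0, 0], [1, -1.5, -3, 0, 0], [1, 0, 0, 0, 0], [1, 0, 0, 0, 0]]]}}

```text
time_s: 1.02
tcp_pos: [0.54, -0.15, 0.2404]
eef_rot: [-180.0, 0.0, -90.0]
contact_force: [-0.1, -0.2, -0.3]
gripper_width: 0.0875
gripper_force: 0.0
```

```bash
cat > snap.py <<'E'
import sys,pickle
from h import *
n=sys.argv[1]; i=info("wrist"); im=r.capture("wrist"); cv2.imwrite(f"pics/{n}.png",im); pickle.dump(i,open(f"pics/{n}.pkl","wb"))
s=r.get_state(); print(s['time_s'],np.round(s['tcp_pos'],4),np.round(s['eef_rot'],2),np.round(np.abs(s['qd']).max(),3))
E
python3 snap.py t1
```

```text
1.075 [ 0.5402 -0.1497  0.2403] [ 1.7999e+02  1.0000e-02 -8.9990e+01] 0.589
```

Emit:
{"api": "jog_arm", "payload": {"deltas": [[[1, 0, 3, 0, 0], [1, 0, 3, 0, 0], [1, 0, 3, 0, 0], [1, 0, 0, 0, 0], [1, 0, 0, 0, 0]]]}}

```text
time_s: 1.7
tcp_pos: [0.5402, -0.0595, 0.2403]
eef_rot: [180.0, -0.0, -89.9]
contact_force: [-1.5, -0.6, -0.6]
gripper_width: 0.0877
gripper_force: 0.0
```

```bash
python3 snap.py t2
```

```text
1.75 [ 0.5401 -0.0599  0.2403] [ 1.7998e+02 -1.0000e-02 -8.9970e+01] 0.742
```

Emit:
{"api": "jog_arm", "payload": {"deltas": [[[1, 0, 5, 0, 0], [1, 0, 5, 0, 0], [1, 0, 5, 0, 0], [1, 0, 5, 0, 0], [1, 0, 5, 0, 0], [1, -1, 5, 0, 0], [1, 0, 4, 0, 0], [1, 0, 0, 0, 0]]]}}

```text
time_s: 2.75
tcp_pos: [0.5301, 0.2819, 0.2397]
eef_rot: [180.0, -0.0, -89.9]
contact_force: [-0.8, -0.2, -0.6]
gripper_width: 0.0878
gripper_force: 0.0
```

Emit:
{"api": "jog_arm", "payload": {"deltas": [[[1, 0, 0, 0, 0], [1, 0, 0, 0, 0]]]}}

```text
time_s: 3.0
tcp_pos: [0.5302, 0.2789, 0.2405]
eef_rot: [180.0, -0.0, -90.1]
contact_force: [-0.1, 0.1, 0.5]
gripper_width: 0.0878
gripper_force: 0.0
```

```bash
python3 snap.py o1
```

```text
3.05 [0.5302 0.2789 0.2406] [-1.7999e+02  1.0000e-02 -9.0080e+01] 0.263
```

Emit:
{"api": "jog_arm", "payload": {"deltas": [[[1, 0, 4, 0, 0], [1, 0, 4, 0, 0], [1, 0, 4, 0, 0], [1, 0, 0, 0, 0], [1, 0, 0, 0, 0]]]}}

```text
time_s: 3.68
tcp_pos: [0.5301, 0.3992, 0.2404]
eef_rot: [180.0, -0.0, -90.0]
contact_force: [0.1, -1.2, 0.2]
gripper_width: 0.0874
gripper_force: 0.0
```

```bash
python3 snap.py o2
```

```text
3.725 [0.5302 0.3989 0.2406] [180.    -0.   -90.05] 0.53
```

```bash
python3 -c "
import cv2,numpy as np
a,b,c,d=[cv2.imread(f'pics/{n}.png') for n in ('t1','t2','o1','o2')]
m=np.vstack([np.hstack([a,b]),np.hstack([c,d])]);cv2.imwrite('pics/m1.png',cv2.resize(m,(800,600),interpolation=3))"
```

```text
(no output)
```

View pics/m1.png

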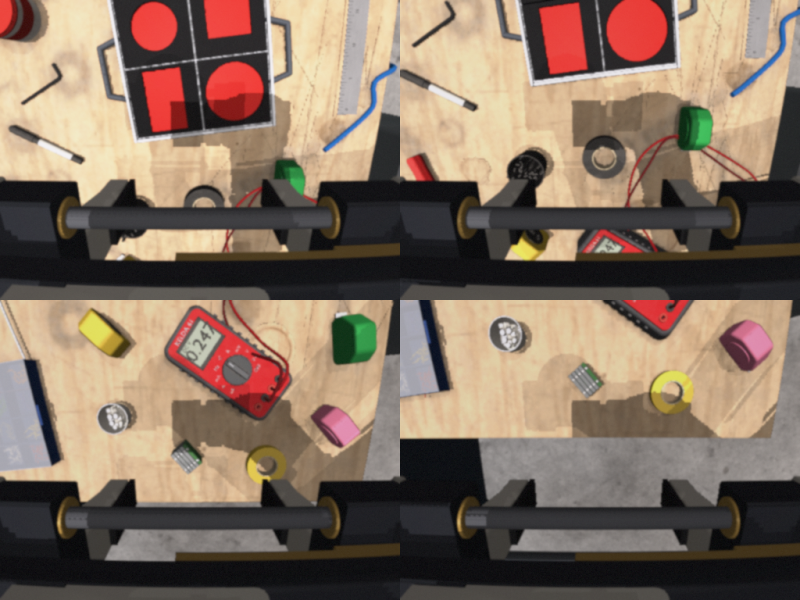

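The tray view (t1) shows these wells in montage pixels: small round (154,27), small rect (228,15, cut off at the top), long rect (165,100), large round (235,90). The object views (o1/o2) show the cup, terminals, ring, measure, meter and pink measure clearly. Next I'll measure them.

```bash
cat > seg.py <<'E'
import pickle
from h import *
def load(n): return cv2.imread(f"pics/{n}.png"),pickle.load(open(f"pics/{n}.pkl","rb"))
def mask(im,kind):
    H=cv2.cvtColor(im,cv2.COLOR_BGR2HSV).astype(int);h,s,v=H[...,0],H[...,1],H[...,2]
    m={'y':(h>20)&(h<34)&(s>140)&(v>60),'r':((h<6)|(h>174))&(s>170)&(v>70),'g':(h>40)&(h<85)&(s>60)}[kind]
    return m.astype(np.uint8)*255
def blobs(im,kind,amin=150):
    c,_=cv2.findContours(mask(im,kind),cv2.RETR_EXTERNAL,cv2.CHAIN_APPROX_NONE)
    return [k for k in c if cv2.contourArea(k)>amin]
def world(i,k,z): return np.array([onz(i,*p,z)[:2] for p in k.reshape(-1,2).astype(float)],np.float32)
E
python3 - <<'E'
from seg import *
for n in('t1','t2'):
    im,i=load(n)
    for k in blobs(im,'r',1200):
        W=world(i,k,.009); x,y,w,h=cv2.boundingRect(k); R=cv2.minAreaRect(W*1000); C=cv2.minEnclosingCircle(W*1000)
        if y<300: print(n,(x,y,w,h),'rect',np.round(np.r_[R[0],R[1],R[2]],1),'circ',np.round(np.r_[C[0],C[1]],1))
for n in('o1','o2'):
    im,i=load(n)
    for k in blobs(im,'y'):
        W=world(i,k,.018); x,y,w,h=cv2.boundingRect(k); R=cv2.minAreaRect(W*1000); C=cv2.minEnclosingCircle(W*1000)
        print(n,'Y',(x,y,w,h),'rect',np.round(np.r_[R[0],R[1],R[2]],1),'circ',np.round(np.r_[C[0],C[1]],1))
m=[]
for n,(u,v) in dict(o1=(146,151),o2=(137,50)).items():
    im,i=load(n); m.append(cv2.resize(im[max(0,v-45):v+45,u-50:u+50],(400,360),interpolation=2))
for n,(u,v) in dict(o1=(239,201),o2=(238,102)).items():
    im,i=load(n); m.append(cv2.resize(im[v-36:v+36,u-40:u+40],(400,360),interpolation=2))
cv2.imwrite("pics/m2.png",cv2.resize(np.vstack([np.hstack(m[:2]),np.hstack(m[2:])]),(660,594)))
E
```

```text
t1 (181, 86, 60, 84) rect [ 592.1 -191.4   60.    96.3    7.1] circ [ 592.1 -191.5   55.1]
t1 (263, 79, 75, 76) rect [ 483.2 -204.9   90.4   90.    46.6] circ [ 483.3 -205.1   45.8]
t1 (167, 2, 60, 63) rect [ 605.8 -300.4   67.3   68.5   89.1] circ [ 605.7 -300.4   34.5]
t1 (261, 0, 61, 49) rect [ 496.6 -313.    65.8   53.1    6.7] circ [ 496.6 -313.4   41.4]
t2 (178, 3, 62, 92) rect [ 592.  -192.    59.8   96.3    7.3] circ [ 592.1 -191.8   55.3]
t2 (264, 0, 79, 79) rect [ 482.8 -203.1   90.6   85.2    0.8] circ [ 482.9 -205.8   45.7]
o1 Y (315, 186, 51, 50) rect [418.  340.   65.   65.5  19. ] circ [417.6 341.3  34.9]
o1 Y (101, 12, 65, 61) rect [669.6 140.6  37.4  74.8  47.2] circ [667.6 138.1  39.3]
o2 Y (320, 91, 55, 55) rect [417.6 344.7  65.7  64.    3. ] circ [417.7 344.7  33.5]
```

View pics/m2.png

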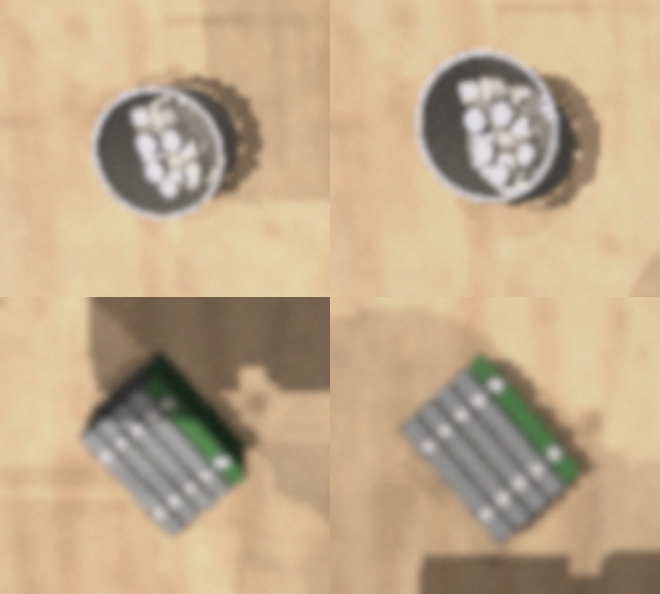

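Both crops are clear. The cup rim centre is at o1 (144.5,151.5) and o2 (134.9,43.2). The terminal top face corners in o2 are left (72,130), top (150,60), right (250,172) and bottom (172,245) of its tile. The green plate is on the upper right.

Run:
```python
from seg import *
im1,i1=load('o1');im2,i2=load('o2')
print('cup',tri(i1,(144.5,151.5),i2,(134.9,43.2)))
t=lambda o,p:(o[0]+p[0]/4.125,o[1]+p[1]/4.125)
for a,b in [((85,138),(72,130)),((172,238),(172,245)),((241,178),(250,172))]: print('term',tri(i1,t((199,165),a),i2,t((198,66),b)))
Q=np.array([onz(i2,*t((198,66),b),.035)[:2] for b in [(72,130),(150,60),(250,172),(172,245)]])
print(Q.round(4),Q.mean(0),[np.linalg.norm(Q[j]-Q[j-1]) for j in range(4)],np.degrees(np.arctan2(*(Q[2]-Q[1])[::-1])),np.degrees(np.arctan2(*(Q[3]-Q[2])[::-1])))
c=lambda im,n:[cv2.minEnclosingCircle(k.astype(np.float32))[0] for k in blobs(im,'y') if cv2.boundingRect(k)[0]>300][0]
print('ring',tri(i1,c(im1,1),i2,c(im2,2)))
# measure, both edges
```

```text
cup (array([0.66018171, 0.2617005 , 0.03189644]), np.float64(0.0004240940970398619))
term (array([0.57272225, 0.32081975, 0.03048117]), np.float64(0.00099313217764962))
term (array([0.54617532, 0.35205273, 0.03283864]), np.float64(0.000532759639293781))
term (array([0.52482761, 0.33214042, 0.03453352]), np.float64(0.0012647103790958468))
[[0.5727 0.3209]
 [0.5512 0.3027]
 [0.5242 0.3321]
 [0.5458 0.3519]] [0.54847175 0.32688747] [np.float64(0.041058388137707104), np.float64(0.028173547851025937), np.float64(0.03993893719087828), np.float64(0.029277253608092357)] 132.47349493423448 42.42035613451232
ring (array([0.41609049, 0.34359395, 0.01201292]), np.float64(0.00011459819032458488))
```

Emit:
{"api": "jog_arm", "payload": {"deltas": [[[1, 4, -4, 0, 0], [1, 4, -4, 0, 0], [1, 3, -4, 0, 0], [1, 2, -5, 0, 0], [1, 0, 0, 0, 0], [1, 0, 0, 0, 0]]]}}

```text
time_s: 4.47
tcp_pos: [0.66, 0.2288, 0.2409]
eef_rot: [-180.0, 0.0, -90.1]
contact_force: [-0.5, -0.3, 0.1]
gripper_width: 0.0876
gripper_force: 0.0
```

```bash
python3 snap.py o3
python3 - <<'E'
from seg import *
im,i=load('o3'); cv2.imwrite('pics/o3c.png',cv2.resize(im[:230],(800,359),interpolation=2))
E
```

```text
4.525 [0.6598 0.2297 0.2409] [-1.7998e+02  2.0000e-02 -9.0040e+01] 1.154
```

View pics/o3c.png

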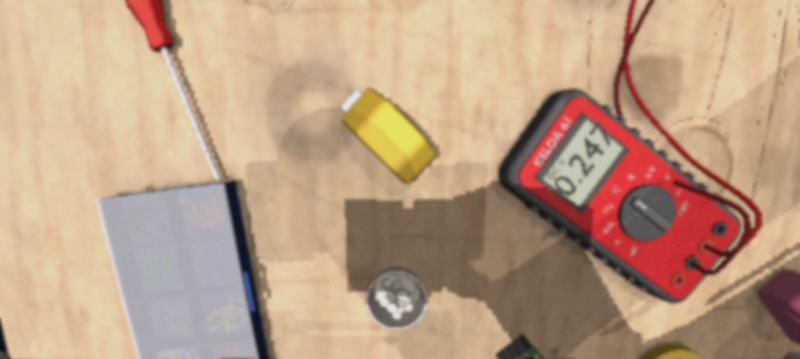

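The o3 view shows the measure at (390,135) in the crop, lying diagonally and clear of its neighbours, with its tape hook at the upper left. The cup is at (396,297).

Run:
```python
from seg import *
im,i=load('o3');i1=load('o1')[1]
k=[k for k in blobs(im,'y') if 200<cv2.boundingRect(k)[0]<290][0]
for z in (.03,.06):
    R=cv2.minAreaRect(world(i,k,z)*1000); print(z,np.round(np.r_[R[0],R[1],R[2]],1))
P=cv2.boxPoints(cv2.minAreaRect(k)); print(P.round(1))
k1=[k for k in blobs(load('o1')[0],'y') if cv2.boundingRect(k)[0]<200][0]
P1=cv2.boxPoints(cv2.minAreaRect(k1)); print(P1.round(1)); o,_=ray(i,0,0); print(o)
for a in P:
  print(min((tri(i,a,i1,b) for b in P1),key=lambda q:q[1]))
```

```text
0.03 [664.6 138.5  33.2  66.9  45.5]
0.06 [664.2 139.6  30.6  61.5  45.5]
[[217.  75.]
 [238.  54.]
 [281.  97.]
 [260. 118.]]
[[ 95.   33.5]
 [116.9   9.4]
 [167.1  55.1]
 [145.3  79.2]]
[0.65952069 0.15259757 0.40579182]
(array([ 0.75652887,  0.08915218, -0.47972766]), np.float64(0.0016548919669860636))
(array([0.67720215, 0.10520947, 0.03249857]), np.float64(0.0021093770882411557))
(array([0.6282061 , 0.15143656, 0.01892693]), np.float64(0.002919182179103731))
(array([0.65325841, 0.17656192, 0.02474715]), np.float64(0.005523459415209127))
```

The poses are now set:

| Item | Position (m) | Orientation |
|---|---|---|
| Ring | (.4177,.343) | – |
| Cup | (.660,.262) | – |
| Terminals | (.5485,.327) | short axis 42.5° |
| Measure | (.6645,.139) | thin axis 45.5° |
| Large round well | (.483,-.205) | tray at 7.1° |
| Long rect well | (.592,-.1915) | tray at 7.1° |
| Small round well | (.606,-.3005) | tray at 7.1° |
| Small rect well | (.497,-.314) | tray at 7.1° |

I'll do the ring first, with the fingertips kept 8 mm up so they clear the tile top when placing.

Emit:
{"api": "jog_arm", "payload": {"deltas": [[[1, -4, 2, 0, 0], [1, -4, 2, 0, 0], [1, -4, 2, 0, 0], [1, -4, 2, 0, 0], [1, -4, 2, -2, 0], [1, -4.2, 1.4, -4, 0], [1, 0, 0, -3, 0], [1, 0, 0, 0, 0]]], "force": 20}}

```text
time_s: 5.52
tcp_pos: [0.4161, 0.3438, 0.1491]
eef_rot: [179.9, -0.2, -89.9]
contact_force: [0.8, -0.4, 0.3]
gripper_width: 0.088
gripper_force: 0.0
```

Emit:
{"api": "jog_arm", "payload": {"deltas": [[[1, 0, 0, -3, 0], [1, 0, 0, -3, 0], [1, 0, 0, 0, 0], [1, 0, 0, 0, 0]]]}}

```text
time_s: 6.02
tcp_pos: [0.4189, 0.345, 0.0923]
eef_rot: [-179.9, 0.1, -90.0]
contact_force: [-0.1, 1.7, -0.5]
gripper_width: 0.0874
gripper_force: 0.0
```

```bash
python3 snap.py r1; python3 -c "
import cv2
a=cv2.imread('pics/r1.png');cv2.imwrite('pics/r1c.png',a[130:384])"
```

```text
6.075 [0.4189 0.3451 0.0924] [-1.799e+02  1.200e-01 -8.998e+01] 0.427
```

View pics/r1c.png

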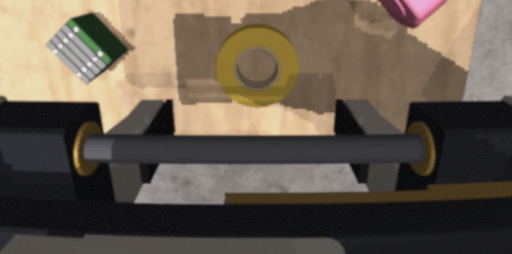

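The ring is at (257,195) in the full picture, centred between the fingers. I'll refine its position from this nearer view.

Run:
```python
from seg import *
im,i=load('r1'); im2,i2=load('o2')
def c(im): 
    k=max(blobs(im[:300],'y'),key=cv2.contourArea); return k,cv2.minEnclosingCircle(k.astype(np.float32))[0]
k,p=c(im);k2,p2=c(im2)
W=world(i,k,.018)*1000; print(cv2.minEnclosingCircle(W),cv2.minAreaRect(W), tri(i,p,i2,p2))
```

```text
((416.18084716796875, 342.9260559082031), 33.723304748535156) ((416.1780090332031, 342.720458984375), (64.9272232055664, 65.90753173828125), 0.04048886522650719) (array([0.41626821, 0.34361738, 0.01260995]), np.float64(0.00015095731881010387))
```

Emit:
{"api": "jog_arm", "payload": {"deltas": [[[1, -0.2, -0.2, -2, 0], [1, 0, 0, -2.5, 0], [1, 0, 0, -2, 0], [1, 0, 0, 0, 0], [-1, 0, 0, 0, 0], [-1, 0, 0, 0, 0], [-1, 0, 0, 0, 0], [-1, 0, 0, 0, 0]]], "force": 20}}

```text
time_s: 7.08
tcp_pos: [0.4161, 0.3421, 0.0258]
eef_rot: [-180.0, 0.0, -90.0]
contact_force: [-0.3, 0.8, 0.5]
gripper_width: 0.0532
gripper_force: 0.0
```

Emit:
{"api": "jog_arm", "payload": {"deltas": [[[-1, 0, 0, 0, 0], [-1, 0, 0, 1, 0], [-1, 0, 0, 3, 0], [-1, 0, 0, 4, 0], [-1, 0, 0, 4, 0], [-1, 0, 0, 2, 0]]]}}

```text
time_s: 7.82
tcp_pos: [0.4166, 0.3427, 0.1687]
eef_rot: [-179.9, 0.2, -90.0]
contact_force: [0.0, -0.1, -1.1]
gripper_width: 0.0008
gripper_force: 0.0
```

The fingers closed on nothing, so I'll look.

```bash
python3 snap.py r2
python3 - <<'E'
from seg import *
im,i=load('r2'); cv2.imwrite('pics/r2c.png',im[:300])
for k in blobs(im[:300],'y'): print(cv2.boundingRect(k),cv2.minEnclosingCircle(world(i,k,.018)*1000))
E
```

```text
7.875 [0.4173 0.3434 0.1707] [-179.77    0.27  -89.96] 4.22
(223, 144, 63, 64) ((416.2917785644531, 343.05438232421875), 33.26390838623047)
```

View pics/r2c.png

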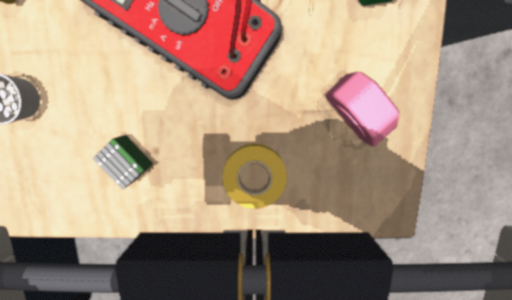

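Run:
```python
from h import *
print(r.tip_extent)
s=r.get_state(); print(s['gripper_width'],s['tcp_pos'],s['contact_force'])
i=info('wrist')
for e in(0,.019): print(e,proj(i,np.array(s['tcp_pos'])-[0,0,e]))
```

```text
0.019
0.0006387570952251587 [0.4172866  0.34336574 0.17065241] [1.72446491 1.24228967 1.90870679]
0 (np.float64(253.23488209279836), np.float64(239.14949935123474))
0.019 (np.float64(253.4043787955573), np.float64(226.13182007881312))
```

Run:
```python
from seg import *
for n,t,w in(('r1',(.4189,.3451,.0924),.044),('r2',(.4173,.3434,.1707),0)):
    im,i=load(n)
    for e in(0,.01,.019):
      for dy in (-.0095,):
        for s in(1,-1):print(n,e,dy,s,np.round(proj(i,np.array(t)+[s*w,dy,-e])))
a=cv2.imread('pics/r1.png');b=cv2.imread('pics/r2.png')
cv2.imwrite('pics/f.png',np.hstack([cv2.resize(a[215:345,130:380],(400,208)),cv2.resize(b[215:345,130:380],(400,208))]))
```

```text
r1 0 -0.0095 1 [175. 224.]
r1 0 -0.0095 -1 [332. 224.]
r1 0.01 -0.0095 1 [179. 217.]
r1 0.01 -0.0095 -1 [328. 217.]
r1 0.019 -0.0095 1 [182. 212.]
r1 0.019 -0.0095 -1 [325. 212.]
r2 0 -0.0095 1 [252. 226.]
r2 0 -0.0095 -1 [252. 226.]
r2 0.01 -0.0095 1 [252. 219.]
r2 0.01 -0.0095 -1 [252. 219.]
r2 0.019 -0.0095 1 [252. 214.]
r2 0.019 -0.0095 -1 [252. 214.]
```

View pics/f.png

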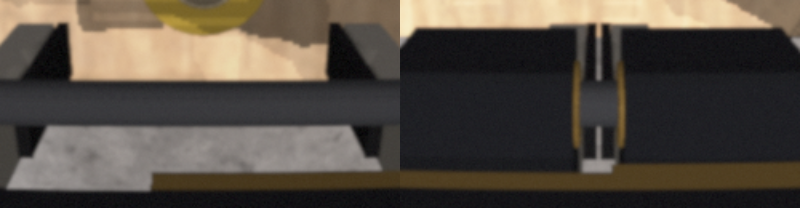

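The wrist picture puts the visible fingertips (row 231 in both) about 11 mm behind the stated TCP, so they passed over the ring. I'll go down in small steps and watch the force.

Emit:
{"api": "jog_arm", "payload": {"deltas": [[[1, 0, 0, -3, 0], [1, 0, 0, -3, 0], [1, 0, 0, -4, 0], [1, 0, 0, -3, 0], [1, 0, 0, -1.3, 0], [1, 0, 0, 0, 0], [1, 0, 0, 0, 0]]]}}

```text
time_s: 8.75
tcp_pos: [0.4165, 0.3428, 0.0237]
eef_rot: [-179.9, 0.1, -90.0]
contact_force: [-0.1, -1.2, 0.5]
gripper_width: 0.0652
gripper_force: 0.0
```

Emit:
{"api": "jog_arm", "payload": {"deltas": [[[1, 0, 0, -0.2, 0], [1, 0, 0, -0.2, 0], [1, 0, 0, -0.2, 0], [1, 0, 0, 0, 0]]]}}

```text
time_s: 9.25
tcp_pos: [0.4159, 0.3419, 0.0163]
eef_rot: [180.0, -0.0, -90.0]
contact_force: [-0.4, 0.4, 0.5]
gripper_width: 0.0874
gripper_force: 0.0
```

Emit:
{"api": "jog_arm", "payload": {"deltas": [[[1, 0, 0, -0.2, 0], [1, 0, 0, 0, 0]]]}}

```text
time_s: 9.5
tcp_pos: [0.4159, 0.3419, 0.0143]
eef_rot: [180.0, -0.0, -90.0]
contact_force: [-0.5, -0.4, -0.4]
gripper_width: 0.0877
gripper_force: 0.0
```

Run:
```python
from h import *
im=r.capture("side");i=info("side");s=r.get_state();p=proj(i,s['tcp_pos']);print(s['tcp_pos'],s['contact_force'],p,proj(i,np.array(s['tcp_pos'])-[0,0,.019]))
u,v=map(int,p);c=im[v-50:v+40,u-70:u+50];cv2.imwrite('pics/sd.png',cv2.resize(c,None,fx=6,fy=6,interpolation=2))
```

```text
[0.41594209 0.34190075 0.01435623] [-0.52812789 -1.05249595 -0.53457028] (np.float64(274.65748345781924), np.float64(273.8382187816586)) (np.float64(274.39770703231835), np.float64(278.68795302458346))
```

View pics/sd.png

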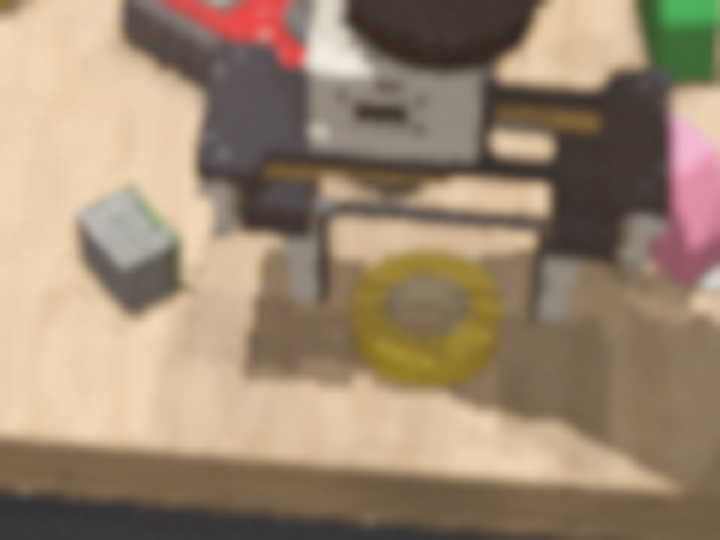

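The side crop shows the tips at (325,302) and (540,315) and the ring at (425,318). The tips stand above where the spec puts them, and there is no contact at a nominal -5 mm. I'll triangulate the tips from both views.

Run:
```python
from h import *
w,s=info('wrist'),info('side'); st=r.get_state(); t=np.array(st['tcp_pos'])
o,d=ray(w,254,231);q,e=ray(s,204+432/6,223+308/6)
# z equal, y differs by .019
A=np.array([[d[2],-e[2]],[d[1],-e[1]]]);b=np.array([q[2]-o[2],q[1]-.019-o[1]])
k=np.linalg.solve(A,b);p,pp=o+d*k[0],q+e*k[1]
print(p-t,pp-t,'tip z',p[2],'camera-TCP',o-t)
for a,b2 in(((171,231),(337,231)),):
  for z in(p[2],): print(onz(w,*a,z)-onz(w,*b2,z))
```

```text
[-0.00042773 -0.00910973  0.0095128 ] [-0.00382064  0.00989027  0.0095128 ] tip z 0.02386903509566274 camera-TCP [-0.00027748 -0.07607848  0.16491232]
[ 8.82294639e-02 -2.04325545e-05  0.00000000e+00]
```

The two views agree: the true fingertips sit 9.5 mm above the reported TCP z (centred, with an 88.2 mm gap that matches the gripper). Every z target therefore drops by 28.5 mm, so tips at 7.5 mm means TCP z ≈ -0.002.

Emit:
{"api": "jog_arm", "payload": {"deltas": [[[1, 0, 0, -0.5, 0], [1, 0, 0, -0.5, 0], [1, 0, 0, -0.4, 0], [1, 0, 0, -0.2, 0], [1, 0, 0, 0, 0], [-1, 0, 0, 0, 0], [-1, 0, 0, 0, 0], [-1, 0, 0, 0, 0]]], "force": 20}}

```text
time_s: 10.55
tcp_pos: [0.416, 0.3421, -0.0014]
eef_rot: [-180.0, 0.0, -90.0]
contact_force: [-0.1, 1.2, 1.7]
gripper_width: 0.0648
gripper_force: 20.0
```

Emit:
{"api": "jog_arm", "payload": {"deltas": [[[-1, 0, 0, 0, 0], [-1, 0, 0, 0, 0]]]}}

```text
time_s: 10.8
tcp_pos: [0.416, 0.3421, -0.0014]
eef_rot: [-180.0, 0.0, -90.0]
contact_force: [-0.7, -0.7, 2.0]
gripper_width: 0.0652
gripper_force: 20.0
```

Emit:
{"api": "jog_arm", "payload": {"deltas": [[[-1, 0, 0, 2, 0], [-1, 0, 0, 4, 0], [-1, 0, 0, 4, 0], [-1, 1, -3, 3, 0], [-1, 1, -5, 0, 0], [-1, 1, -5, 0, 0], [-1, 1, -5, 0, 0], [-1, 1, -5, 0, 0]]]}}

```text
time_s: 11.8
tcp_pos: [0.4659, 0.1104, 0.1286]
eef_rot: [-180.0, 0.0, -90.0]
contact_force: [0.6, 0.4, 0.0]
gripper_width: 0.0654
gripper_force: 20.0
```

Emit:
{"api": "jog_arm", "payload": {"deltas": [[[-1, 1, -5, 0, 0], [-1, 0.7, -5, 0, 0], [-1, 0, -5, 0, 0], [-1, 0, -5, 0, 0], [-1, 0, -5, 0, 0], [-1, 0, -4, 0, 0], [-1, 0, -2.8, 0, 0], [-1, 0, 0, 0, 0]]]}}

```text
time_s: 12.8
tcp_pos: [0.4825, -0.2076, 0.1281]
eef_rot: [180.0, 0.0, -90.2]
contact_force: [-0.3, 0.4, -0.9]
gripper_width: 0.065
gripper_force: 20.0
```

Emit:
{"api": "jog_arm", "payload": {"deltas": [[[-1, 0, 0, -3, 0], [-1, 0, 0, -3, 0], [-1, 0, 0, -3, 0], [-1, 0, 0, 0, 0]]]}}

```text
time_s: 13.3
tcp_pos: [0.4811, -0.2053, 0.0367]
eef_rot: [179.7, 0.0, -90.0]
contact_force: [-0.5, 0.0, 0.5]
gripper_width: 0.0655
gripper_force: 20.0
```

Emit:
{"api": "jog_arm", "payload": {"deltas": [[[-1, 0.1, 0, -1, 0], [-1, 0, 0, -1, 0], [-1, 0, 0, -0.6, 0], [-1, 0, 0, -0.3, 0], [-1, 0, 0, 0, 0], [-1, 0, 0, 0, 0]]]}}

```text
time_s: 14.05
tcp_pos: [0.4842, -0.2061, 0.0097]
eef_rot: [-180.0, -0.0, -90.0]
contact_force: [0.0, -0.0, 0.3]
gripper_width: 0.0651
gripper_force: 20.0
```

Emit:
{"api": "jog_arm", "payload": {"deltas": [[[-1, 0, 0, -0.15, 0], [-1, 0, 0, 0, 0], [0.7, 0, 0, 0, 0], [0.7, 0, 0, 0, 0], [0.7, 0, 0, 0, 0], [0.7, 0, 0, 1, 0], [1, 0, 0, 3, 0], [1, 0, 0, 4, 0]]]}}

```text
time_s: 15.05
tcp_pos: [0.4831, -0.206, 0.0886]
eef_rot: [179.9, 0.0, -90.0]
contact_force: [0.7, 1.4, -0.5]
gripper_width: 0.0861
gripper_force: 0.0
```

Emit:
{"api": "jog_arm", "payload": {"deltas": [[[1, 0, 5, 6, 0], [1, 0, 3, 5, 0], [1, 0, 2, 0, 0], [1, 0, 0, 0, 0], [1, 0, 0, 0, 0]]]}}

```text
time_s: 15.68
tcp_pos: [0.4835, -0.1162, 0.1859]
eef_rot: [180.0, -0.0, -90.0]
contact_force: [-0.0, -0.7, -0.2]
gripper_width: 0.0876
gripper_force: 0.0
```

```bash
python3 snap.py p1
python3 - <<'E'
from seg import *
im,i=load('p1')
for k in blobs(im[:230],'y'): print(cv2.boundingRect(k),cv2.minEnclosingCircle(world(i,k,.027)*1000))
for k in blobs(im[:230],'r',1000):
    W=world(i,k,.009)*1000; print(cv2.boundingRect(k),cv2.minAreaRect(W),cv2.minEnclosingCircle(W))
E
```

```text
15.725 [ 0.4835 -0.1165  0.1856] [ 1.7994e+02 -1.0000e-02 -9.0020e+01] 0.492
(221, 52, 66, 69) ((483.4952697753906, -203.659423828125), 32.75863265991211)
(113, 49, 72, 101) ((592.5751953125, -191.4739990234375), (59.546630859375, 96.4301528930664), 7.085806369781494) ((592.3907470703125, -191.60281372070312), 55.18863296508789)
(209, 40, 89, 92) ((483.56103515625, -205.19418334960938), (90.15804290771484, 90.53294372558594), 45.2286262512207) ((483.6238708496094, -205.14007568359375), 45.72255325317383)
(97, 0, 64, 25) ((606.9046020507812, -277.83587646484375), (22.406757354736328, 63.42009353637695), 88.06436920166016) ((606.5574951171875, -288.10736083984375), 31.723669052124023)
```

The ring is centred in its well (its centre is 1.5 mm off). Next the terminals: turn +42.5°.

Emit:
{"api": "jog_arm", "payload": {"deltas": [[[1, 0.5, 5, 0, 0.148], [1, 1, 5, 0, 0.148], [1, 1, 5, 0, 0.148], [1, 1, 5, 0, 0.148], [1, 1, 5, 0, 0.15], [1, 1, 5, 0, 0], [1, 1, 5, 0, 0], [1, 0, 5, 0, 0]]]}}

```text
time_s: 16.73
tcp_pos: [0.5497, 0.2846, 0.1848]
eef_rot: [179.9, -0.0, -47.6]
contact_force: [0.9, -0.5, 0.4]
gripper_width: 0.0876
gripper_force: 0.0
```

Emit:
{"api": "jog_arm", "payload": {"deltas": [[[1, 0, 4.4, -3, 0], [1, 0, 0, -4, 0], [1, 0, 0, -3, 0], [1, 0, 0, -1, 0], [1, 0, 0, 0, 0], [1, 0, 0, 0, 0]]]}}

```text
time_s: 17.48
tcp_pos: [0.5499, 0.3283, 0.0773]
eef_rot: [-179.9, -0.0, -47.5]
contact_force: [-0.5, 0.4, 0.2]
gripper_width: 0.0875
gripper_force: 0.0
```

```bash
python3 snap.py q1
python3 - <<'E'
from seg import *
im,i=load('q1'); print(proj(i,(.5485,.327,.035)))
for k in blobs(im[:300],'g',60): print(cv2.boundingRect(k),cv2.minAreaRect(world(i,k,.035)*1000))
u,v=map(int,proj(i,(.5485,.327,.035))); print(u,v)
cv2.imwrite('pics/q1c.png',cv2.resize(im[max(0,v-70):v+70,u-80:u+80],None,fx=4,fy=4,interpolation=2))
E
```

```text
17.525 [0.5499 0.3284 0.0775] [-179.87   -0.    -47.5 ] 0.319
(np.float64(256.7196843005937), np.float64(213.2369541437884))
(270, 199, 9, 28) ((539.919677734375, 318.5798034667969), (5.141416072845459, 20.062397003173828), 40.3905029296875)
(271, 175, 9, 19) ((553.5133056640625, 303.17584228515625), (5.139035701751709, 12.928906440734863), 47.3281364440918)
256 213
```

View pics/q1c.png

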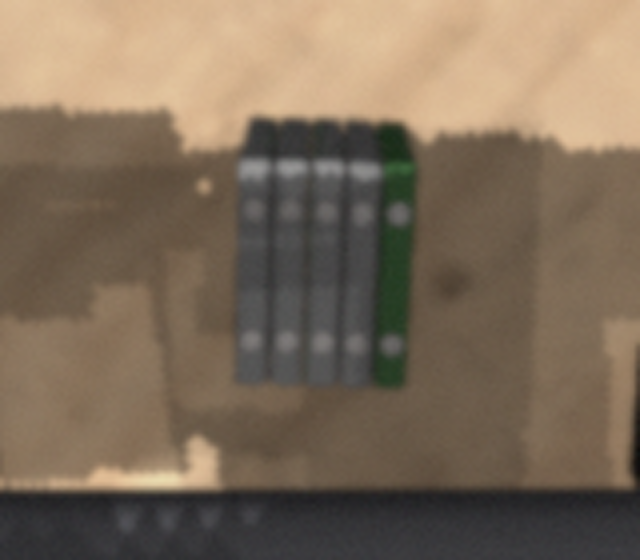

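The strip is square to the jaws and centred at (322,275) of the crop, which matches the prediction. Now I'll grasp it.

Emit:
{"api": "jog_arm", "payload": {"deltas": [[[1, -0.1, -0.1, -3, 0], [1, 0, 0, -3, 0], [1, 0, 0, -1.5, 0], [1, 0, 0, -0.5, 0], [1, 0, 0, 0, 0], [-1, 0, 0, 0, 0], [-1, 0, 0, 0, 0], [-1, 0, 0, 0, 0]]]}}

```text
time_s: 18.52
tcp_pos: [0.5481, 0.3272, -0.0036]
eef_rot: [-180.0, 0.0, -47.5]
contact_force: [0.1, -0.6, -0.1]
gripper_width: 0.0632
gripper_force: 0.0
```

Emit:
{"api": "jog_arm", "payload": {"deltas": [[[-1, 0, 0, 0, 0], [-1, 0, 0, 0, 0], [-1, 0, 0, 0, 0], [-1, 0, 0, 0, 0], [-1, 0, 0, 0, 0]]]}}

```text
time_s: 19.15
tcp_pos: [0.548, 0.327, -0.004]
eef_rot: [180.0, 0.0, -47.5]
contact_force: [-0.4, -0.4, 0.1]
gripper_width: 0.0314
gripper_force: 19.8
```

Emit:
{"api": "jog_arm", "payload": {"deltas": [[[-1, 0, 0, 2, 0], [-1, 0, 0, 4, 0], [-1, 0, 0, 4, 0], [-1, -0.3, -4, 3, 0.1], [-1, -0.4, -5, 0, 0.1], [-1, -0.4, -5, 0, 0.1], [-1, -0.4, -5, 0, 0.1], [-1, -0.4, -5, 0, 0.1]]]}}

```text
time_s: 20.15
tcp_pos: [0.5286, 0.0855, 0.1261]
eef_rot: [-180.0, -0.0, -18.6]
contact_force: [1.3, 0.5, 0.0]
gripper_width: 0.0314
gripper_force: 19.8
```

Emit:
{"api": "jog_arm", "payload": {"deltas": [[[-1, -0.4, -5, 0, 0.1], [-1, -0.4, -5, 0, 0.1], [-1, -0.4, -5, 0, 0.1], [-1, -0.4, -5, 0, 0.1], [-1, -0.4, -5, 0, 0.053], [-1, -0.4, -5, 0, 0], [-1, -0.4, -5, 0, 0], [-1, -0.4, -5, 0, 0]]]}}

```text
time_s: 21.15
tcp_pos: [0.4967, -0.3146, 0.126]
eef_rot: [180.0, -0.0, 7.1]
contact_force: [1.1, 0.2, -0.2]
gripper_width: 0.0313
gripper_force: 19.8
```

Emit:
{"api": "jog_arm", "payload": {"deltas": [[[-1, 0, -0.1, -3, 0], [-1, 0, 0, -4, 0], [-1, 0, 0, -2, 0], [-1, 0, 0, 0, 0], [-1, 0, 0, 0, 0]]]}}

```text
time_s: 21.78
tcp_pos: [0.4977, -0.3142, 0.0369]
eef_rot: [180.0, -0.1, 7.1]
contact_force: [1.0, 0.5, -0.5]
gripper_width: 0.0311
gripper_force: 19.8
```

Emit:
{"api": "jog_arm", "payload": {"deltas": [[[-1, 0, 0, -1, 0], [-1, 0, 0, -1, 0], [-1, 0, 0, -0.8, 0], [-1, 0, 0, -0.2, 0], [-1, 0, 0, 0, 0], [-1, 0, 0, 0, 0]]]}}

```text
time_s: 22.52
tcp_pos: [0.4969, -0.314, 0.0073]
eef_rot: [180.0, 0.0, 7.2]
contact_force: [-5.3, 3.3, 16.4]
gripper_width: 0.0311
gripper_force: 27.6
```

Emit:
{"api": "jog_arm", "payload": {"deltas": [[[-1, 0, 0, 0.1, 0], [-1, 0, 0, 0, 0], [0, 0, 0, 0, 0], [0, 0, 0, 0, 0], [0, 0, 0, 0, 0], [0, 0, 0, 1, 0], [0, 0, 0, 3, 0], [0, 0, 0, 4, 0]]]}}

```text
time_s: 23.52
tcp_pos: [0.4961, -0.3136, 0.087]
eef_rot: [-179.9, 0.1, 7.1]
contact_force: [1.2, 0.4, 0.2]
gripper_width: 0.0437
gripper_force: 0.0
```

Emit:
{"api": "jog_arm", "payload": {"deltas": [[[1, -3, 3, 4, -0.15], [1, -2, 4, 4, -0.15], [1, 0, 4, 0, -0.15], [1, 0, 2, 0, -0.15], [1, 0, 0, 0, -0.15], [1, 0, 0, 0, -0.15], [1, 0, 0, 0, -0.15], [1, 0, 0, 0, -0.15]]]}}

```text
time_s: 24.52
tcp_pos: [0.4468, -0.1838, 0.1671]
eef_rot: [-180.0, 0.0, -61.9]
contact_force: [-1.1, -0.5, -0.9]
gripper_width: 0.0875
gripper_force: 0.0
```

Emit:
{"api": "jog_arm", "payload": {"deltas": [[[1, 0, 0, 0, -0.17], [1, 0, 0, 0, -0.17], [1, 0, 0, 0, -0.155], [1, 0, 0, 0, 0], [1, 0, 0, 0, 0]]]}}

```text
time_s: 25.15
tcp_pos: [0.4469, -0.184, 0.1671]
eef_rot: [-180.0, 0.0, -89.8]
contact_force: [0.0, 0.2, 1.1]
gripper_width: 0.0876
gripper_force: 0.0
```

```bash
python3 snap.py p2
python3 - <<'E'
from seg import *
im,i=load('p2')
C=np.array([.497,-.314]);a=np.radians(7.1);R=np.array([[np.cos(a),-np.sin(a)],[np.sin(a),np.cos(a)]])
c=im.copy()
for z,h,col in((.014,(.032,.027),(255,255,0)),(.009,(.021,.0155),(255,0,0)),(.044,(.021,.0155),(0,255,255))):
    q=[proj(i,[*(C+R@(np.array(s)*h)),z]) for s in((1,1),(1,-1),(-1,-1),(-1,1))]
    cv2.polylines(c,[np.round(np.array(q)*16).astype(int)],True,col,1,shift=4)
u,v=map(int,proj(i,[*C,.02])); print(u,v)
v0=max(0,v-50);z=np.hstack([x[v0:v0+100,u-55:u+55] for x in (im,c)]);cv2.imwrite('pics/p2c.png',cv2.resize(z,None,fx=3.6,fy=3.6,interpolation=2))
E
```

```text
25.2 [ 0.4469 -0.184   0.1671] [-180.      0.    -89.84] 0.687
198 38
```

View pics/p2c.png

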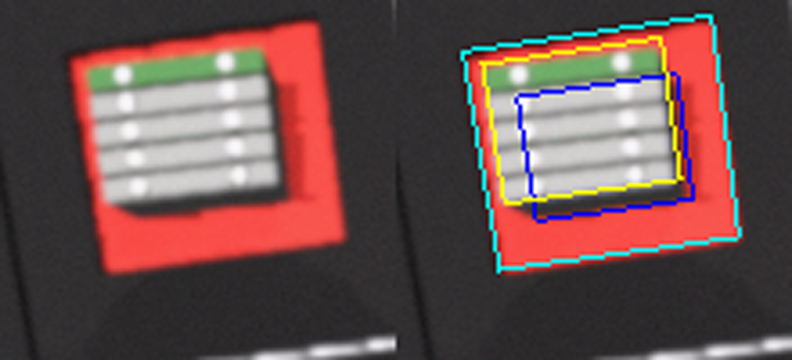

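The strip stands flat inside the red floor, with red visible all round (about 3 mm off-centre). Next the cup.

Emit:
{"api": "jog_arm", "payload": {"deltas": [[[1, 2, 5, 0, 0], [1, 2, 5, 0, 0], [1, 2.3, 5, 0, 0], [1, 2.5, 5, 0, 0], [1, 2.5, 5, 0, 0], [1, 2.5, 5, 0, 0], [1, 2.5, 5, 0, 0], [1, 2.5, 5, 0, 0]]]}}

```text
time_s: 26.2
tcp_pos: [0.6356, 0.2178, 0.1669]
eef_rot: [180.0, -0.0, -89.9]
contact_force: [0.6, -0.3, -0.1]
gripper_width: 0.0872
gripper_force: 0.0
```

Emit:
{"api": "jog_arm", "payload": {"deltas": [[[1, 2.5, 4.6, 0, 0], [1, 0, 0, -4, 0], [1, 0, 0, -4, 0], [1, 0, 0, 0, 0], [1, 0, 0, 0, 0]]], "force": 12}}

```text
time_s: 26.82
tcp_pos: [0.6609, 0.2622, 0.0885]
eef_rot: [-179.9, 0.0, -89.9]
contact_force: [0.1, 0.5, 0.7]
gripper_width: 0.0875
gripper_force: 0.0
```

```bash
python3 snap.py c1
python3 - <<'E'
from seg import *
im,i=load('c1'); u,v=proj(i,(.66,.262,.035)); print(u,v)
g=cv2.GaussianBlur(cv2.cvtColor(im,cv2.COLOR_BGR2GRAY),(3,3),0)
u,v=int(u),int(v);x0,y0=u-60,max(0,v-60)
c=cv2.HoughCircles(g[y0:min(228,v+60),u-60:u+60],cv2.HOUGH_GRADIENT,1.5,60,param1=120,param2=15,minRadius=22,maxRadius=42)
print(c+np.array([x0,y0,0]) if c is not None else None)
if c is not None: p=c[0,0]+[x0,y0,0]; print(onz(i,p[0],p[1],.035), onz(i,p[0]+p[2],p[1],.035))
E
```

```text
26.875 [0.6612 0.2625 0.0892] [-1.7985e+02  7.0000e-02 -8.9950e+01] 0.668
254.72360554862388 207.71515674197857
[[[251.75       206.25        31.60000038]
  [202.25       170.25        34.45000076]]]
[0.66215987 0.26087882 0.035     ] [0.63922073 0.26084882 0.035     ]
```

Emit:
{"api": "jog_arm", "payload": {"deltas": [[[1, 0, -0.1, -3, 0], [1, 0, 0, -3, 0], [1, 0, 0, -2, 0], [1, 0, 0, -0.8, 0], [1, 0, 0, 0, 0], [-1, 0, 0, 0, 0], [-1, 0, 0, 0, 0], [-1, 0, 0, 0, 0]]]}}

```text
time_s: 27.88
tcp_pos: [0.6602, 0.2611, -0.0005]
eef_rot: [-180.0, 0.0, -90.0]
contact_force: [-0.1, -0.8, -0.1]
gripper_width: 0.0636
gripper_force: 0.0
```

Emit:
{"api": "jog_arm", "payload": {"deltas": [[[-1, 0, 0, 0, 0], [-1, 0, 0, 0, 0], [-1, 0, 0, 0, 0], [-1, 0, 0, 0, 0]]]}}

```text
time_s: 28.38
tcp_pos: [0.6601, 0.261, -0.0009]
eef_rot: [-180.0, 0.0, -90.0]
contact_force: [-0.6, -0.2, 1.8]
gripper_width: 0.0463
gripper_force: 12.0
```

Emit:
{"api": "jog_arm", "payload": {"deltas": [[[-1, 0, 0, 2, 0], [-1, 0, 0, 4, 0], [-1, 0, 0, 4, 0], [-1, 0, 0, 3, 0], [-1, 0, -2, 0, 0], [-1, -0.4, -4, 0, 0], [-1, -0.5, -5, 0, 0], [-1, -0.5, -5, 0, 0]]]}}

```text
time_s: 29.38
tcp_pos: [0.6451, 0.0991, 0.129]
eef_rot: [180.0, -0.0, -90.0]
contact_force: [0.3, -0.5, -0.3]
gripper_width: 0.0464
gripper_force: 12.0
```

Emit:
{"api": "jog_arm", "payload": {"deltas": [[[-1, -0.5, -5, 0, 0], [-1, -0.5, -5, 0, 0], [-1, -0.5, -5, 0, 0], [-1, -0.5, -5, 0, 0], [-1, -0.5, -5, 0, 0], [-1, -0.5, -5, 0, 0], [-1, -0.5, -5, 0, 0], [-1, -0.5, -3.5, 0, 0]]]}}

```text
time_s: 30.38
tcp_pos: [0.6046, -0.2864, 0.1289]
eef_rot: [180.0, 0.0, -90.1]
contact_force: [0.4, 0.8, -0.7]
gripper_width: 0.0465
gripper_force: 12.0
```

Emit:
{"api": "jog_arm", "payload": {"deltas": [[[-1, 0, -1.7, 0, 0], [-1, 0, 0, 0, 0], [-1, 0, 0, -3, 0], [-1, 0, 0, -3, 0], [-1, 0, 0, -3, 0], [-1, 0, 0, 0, 0], [-1, 0, 0, 0, 0]]]}}

```text
time_s: 31.25
tcp_pos: [0.6069, -0.3006, 0.0402]
eef_rot: [-179.9, -0.0, -89.9]
contact_force: [0.4, 0.5, -0.1]
gripper_width: 0.0465
gripper_force: 12.0
```

Emit:
{"api": "jog_arm", "payload": {"deltas": [[[-1, 0, 0, -1, 0], [-1, 0, 0, -1, 0], [-1, 0, 0, -0.6, 0], [-1, 0, 0, -0.3, 0], [-1, 0, 0, 0, 0], [-1, 0, 0, 0, 0]]]}}

```text
time_s: 32.0
tcp_pos: [0.6062, -0.3011, 0.0102]
eef_rot: [-180.0, -0.0, -90.0]
contact_force: [-0.2, 0.6, -0.5]
gripper_width: 0.0462
gripper_force: 12.0
```

Emit:
{"api": "jog_arm", "payload": {"deltas": [[[-1, 0, 0, -0.1, 0], [-1, 0, 0, 0, 0]]]}}

```text
time_s: 32.25
tcp_pos: [0.606, -0.301, 0.0091]
eef_rot: [-180.0, -0.0, -90.0]
contact_force: [-0.6, 0.4, 0.2]
gripper_width: 0.0467
gripper_force: 12.0
```

Emit:
{"api": "jog_arm", "payload": {"deltas": [[[-0.1, 0, 0, 0, 0], [0.2, 0, 0, 0, 0], [0.4, 0, 0, 0, 0], [0.4, 0, 0, 0, 0], [0.4, 0, 0, 2, 0], [0.4, 0, 0, 4, 0], [1, 0, 2, 4, 0], [1, 0, 4, 3, 0]]]}}

```text
time_s: 33.25
tcp_pos: [0.6063, -0.2415, 0.1408]
eef_rot: [-179.9, -0.0, -90.1]
contact_force: [0.7, 0.3, -0.3]
gripper_width: 0.0762
gripper_force: 0.0
```

Emit:
{"api": "jog_arm", "payload": {"deltas": [[[1, 0, 5, 2, 0], [1, 0, 3, 0, 0], [1, 0, 0, 0, 0], [1, 0, 0, 0, 0]]]}}

```text
time_s: 33.75
tcp_pos: [0.6059, -0.1612, 0.1589]
eef_rot: [180.0, -0.0, -90.0]
contact_force: [-0.4, -0.2, 0.3]
gripper_width: 0.0878
gripper_force: 0.0
```

```bash
python3 snap.py p3
python3 - <<'E'
from seg import *
im,i=load('p3'); u,v=proj(i,(.606,-.3005,.044)); print(u,v)
g=cv2.GaussianBlur(cv2.cvtColor(im,cv2.COLOR_BGR2GRAY),(3,3),0)
u,v=int(u),int(v);x0,y0=u-50,max(0,v-50)
c=cv2.HoughCircles(g[y0:v+50,x0:u+50],cv2.HOUGH_GRADIENT,1.5,60,param1=120,param2=15,minRadius=15,maxRadius=30)
for p in (c[0] if c is not None else []): p=p+[x0,y0,0]; print(p,onz(i,p[0],p[1],.044))
for k in blobs(im[:230],'r',600): print(cv2.boundingRect(k),cv2.minEnclosingCircle(world(i,k,.009)*1000))
E
```

```text
33.8 [ 0.6059 -0.1616  0.1588] [ 1.7998e+02 -1.0000e-02 -9.0020e+01] 0.631
253.29071004276662 18.99958547344187
[253.25        21.75        29.09999847] [ 0.60603288 -0.29842606  0.044     ]
(232, 95, 70, 102) ((591.8949584960938, -191.1582794189453), 55.24008560180664)
(333, 87, 90, 92) ((482.5555419921875, -204.99520874023438), 45.682891845703125)
(338, 0, 72, 50) ((495.292236328125, -308.60723876953125), 38.30633544921875)
(217, 0, 76, 68) ((605.0742797851562, -300.1730041503906), 34.47838592529297)
(0, 0, 32, 44) ((831.1798706054688, -312.7406005859375), 26.08576011657715)
```

The cup is centred. Last is the measure: turn +45.5°, hover, check, then grasp.

Emit:
{"api": "jog_arm", "payload": {"deltas": [[[1, 0.8, 4, 0, 0.13], [1, 0.9, 4, 0, 0.13], [1, 0.9, 4, 0, 0.13], [1, 0.9, 4, 0, 0.13], [1, 0.9, 4, 0, 0.13], [1, 0.9, 4, 0, 0.144], [1, 0.6, 4, 0, 0], [1, 0, 2, 0, 0]]]}}

```text
time_s: 34.8
tcp_pos: [0.6654, 0.1397, 0.1581]
eef_rot: [179.9, 0.0, -44.5]
contact_force: [0.3, -0.1, 0.4]
gripper_width: 0.0878
gripper_force: 0.0
```

Emit:
{"api": "jog_arm", "payload": {"deltas": [[[1, 0, 0, -2, 0], [1, 0, 0, -1, 0], [1, 0, 0, 0, 0], [1, 0, 0, 0, 0]]]}}

```text
time_s: 35.3
tcp_pos: [0.6654, 0.1384, 0.1296]
eef_rot: [-180.0, -0.0, -44.5]
contact_force: [-0.2, -0.0, -0.3]
gripper_width: 0.0876
gripper_force: 0.0
```

```bash
python3 snap.py m3
python3 - <<'E'
from seg import *
im,i=load('m3'); print(proj(i,(.6645,.1388,.05)))
for k in blobs(im[:230],'y',300):
    print(cv2.boundingRect(k),[cv2.minAreaRect(world(i,k,z)*1000) for z in (.03,.06)])
E
```

```text
35.35 [0.6655 0.1386 0.1298] [-1.7995e+02 -3.0000e-02 -4.4540e+01] 0.156
(np.float64(254.36893432395829), np.float64(198.40882571543426))
(233, 149, 41, 81) [((666.0463256835938, 139.11654663085938), (34.94608688354492, 72.49280548095703), 46.42729187011719), ((672.1160888671875, 132.99114990234375), (30.98296356201172, 64.2716064453125), 46.427345275878906)]
```

Aligned to under 1 mm across the jaws and about 1° in angle. Now I'll descend.

Emit:
{"api": "jog_arm", "payload": {"deltas": [[[1, 0, 0, -2, 0], [1, 0, 0, -3, 0], [1, 0, 0, -3, 0], [1, 0, 0, -2.5, 0], [1, 0, 0, -1.5, 0], [1, 0, 0, 0, 0], [-1, 0, 0, 0, 0], [-1, 0, 0, 0, 0]]], "force": 20}}

```text
time_s: 36.35
tcp_pos: [0.6657, 0.1393, 0.0103]
eef_rot: [-179.9, -0.0, -44.5]
contact_force: [-0.5, 0.1, 0.7]
gripper_width: 0.0728
gripper_force: 0.0
```

Emit:
{"api": "jog_arm", "payload": {"deltas": [[[-1, 0, 0, 0, 0], [-1, 0, 0, 0, 0], [-1, 0, 0, 0, 0], [-1, 0, 0, 0, 0], [-1, 0, 0, 0, 0], [-1, 0, 0, 0, 0]]]}}

```text
time_s: 37.1
tcp_pos: [0.6652, 0.1391, 0.009]
eef_rot: [-180.0, -0.0, -44.5]
contact_force: [-0.2, 0.2, 0.1]
gripper_width: 0.0321
gripper_force: 20.0
```

Emit:
{"api": "jog_arm", "payload": {"deltas": [[[-1, 0, 0, 2, 0], [-1, 0, 0, 4, 0], [-1, 0, 0, 4, 0], [-1, 0, 0, 3, 0], [-1, -0.5, -2, 0, -0.05], [-1, -1, -4, 0, -0.1], [-1, -1, -4, 0, -0.1], [-1, -1, -4, 0, -0.1]]]}}

```text
time_s: 38.1
tcp_pos: [0.628, -0.003, 0.1372]
eef_rot: [179.8, 0.1, -64.8]
contact_force: [0.8, -0.8, -2.3]
gripper_width: 0.0321
gripper_force: 20.0
```

Emit:
{"api": "jog_arm", "payload": {"deltas": [[[-1, -1, -4, 0, -0.1], [-1, -1, -4, 0, -0.1], [-1, -1, -4, 0, -0.1], [-1, -0.8, -4, 0, -0.02], [-1, 0, -3, 0, 0], [-1, 0, 0, 0, 0], [-1, 0, 0, -3, 0], [-1, 0, 0, -2, 0]]]}}

```text
time_s: 39.1
tcp_pos: [0.5902, -0.1907, 0.0867]
eef_rot: [179.9, 0.1, -83.0]
contact_force: [0.1, -0.2, -3.1]
gripper_width: 0.0319
gripper_force: 20.0
```

Emit:
{"api": "jog_arm", "payload": {"deltas": [[[-1, 0, 0, -3, 0], [-1, 0, 0, -1, 0], [-1, 0, 0, 0, 0], [-1, 0, 0, 0, 0]]]}}

```text
time_s: 39.6
tcp_pos: [0.5926, -0.191, 0.0499]
eef_rot: [-179.9, -0.0, -82.9]
contact_force: [-0.7, -0.6, -2.9]
gripper_width: 0.0321
gripper_force: 20.0
```

Emit:
{"api": "jog_arm", "payload": {"deltas": [[[-1, 0, 0, -1, 0], [-1, 0, 0, -1, 0], [-1, 0, 0, -0.7, 0], [-1, 0, 0, -0.3, 0], [-1, 0, 0, 0, 0], [-1, 0, 0, 0, 0]]]}}

```text
time_s: 40.35
tcp_pos: [0.5922, -0.191, 0.0192]
eef_rot: [-180.0, -0.0, -82.9]
contact_force: [0.2, 0.4, -2.4]
gripper_width: 0.0319
gripper_force: 20.0
```

Emit:
{"api": "jog_arm", "payload": {"deltas": [[[-1, 0, 0, -0.1, 0], [-1, 0, 0, 0, 0], [-1, 0, 0, 0, 0]]]}}

```text
time_s: 40.72
tcp_pos: [0.592, -0.191, 0.0181]
eef_rot: [-180.0, -0.0, -82.9]
contact_force: [0.2, -0.6, -2.0]
gripper_width: 0.0318
gripper_force: 20.0
```

Emit:
{"api": "jog_arm", "payload": {"deltas": [[[-1, 0, 0, -0.1, 0], [-1, 0, 0, 0, 0]]]}}

```text
time_s: 40.98
tcp_pos: [0.5921, -0.191, 0.018]
eef_rot: [-180.0, -0.0, -82.9]
contact_force: [-3.2, 1.7, 6.1]
gripper_width: 0.032
gripper_force: 20.0
```

It's on the floor. I'll release gently and look.

Emit:
{"api": "jog_arm", "payload": {"deltas": [[[-0.1, 0, 0, 0, 0], [0.2, 0, 0, 0, 0], [0.3, 0, 0, 0, 0], [0.3, 0, 0, 0, 0], [0.3, 0, 0, 2, 0], [0.3, 0, 0, 3, 0], [0.3, 0, 0, 4, 0], [0.3, 0, 0, 4, 0]]]}}

```text
time_s: 41.98
tcp_pos: [0.5918, -0.191, 0.148]
eef_rot: [180.0, 0.0, -82.9]
contact_force: [0.5, 0.4, -0.4]
gripper_width: 0.0569
gripper_force: 0.0
```

Emit:
{"api": "jog_arm", "payload": {"deltas": [[[0.3, -1, 3, 3, 0], [0.3, -2, 5, 4, 0], [0.3, -2, 3, 2, 0], [1, 0, 0, 0, 0], [1, 0, 0, 0, 0], [1, 0, 0, 0, 0]]]}}

```text
time_s: 42.72
tcp_pos: [0.5432, -0.0851, 0.2332]
eef_rot: [179.9, -0.0, -82.9]
contact_force: [0.7, -0.1, 0.6]
gripper_width: 0.0817
gripper_force: 0.0
```

```bash
python3 snap.py e1
python3 - <<'E'
from seg import *
im,i=load('e1')
s=r.capture('side');S=info('side');c=r.capture('scene');K=info('scene')
def cut(im,i,P,w=75,h=56):
    u,v=map(int,proj(i,P)); return cv2.resize(im[v-h:v+h,u-w:u+w],(400,299),interpolation=2)
A=cv2.resize(im,(400,300));D=cv2.imread('pics/side0.png')
P=(.54,-.25,.02)
cv2.imwrite('pics/fin.png',np.vstack([np.hstack([A[:299],cut(s,S,P)]),np.hstack([cut(c,K,P),cut(s,S,(.59,0,.03))])]))
for k in blobs(im[:230],'y',300):
    print(cv2.boundingRect(k),[cv2.minAreaRect(world(i,k,z)*1000) for z in (.027,.04)])
E
```

```text
42.775 [ 0.5432 -0.0851  0.2332] [ 1.7989e+02 -1.0000e-02 -8.2960e+01] 0.066
(290, 37, 60, 62) [((483.841064453125, -203.28468322753906), (65.82465362548828, 64.38092041015625), 7.870434761047363), ((486.2500305175781, -201.78695678710938), (63.518985748291016, 62.12582778930664), 7.870488166809082)]
(203, 32, 33, 65) [((594.4688110351562, -192.9513397216797), (35.2241325378418, 67.24272155761719), 6.308629989624023), ((593.0028076171875, -191.81565856933594), (33.99012756347656, 64.88778686523438), 6.307583808898926)]
```

View pics/fin.png

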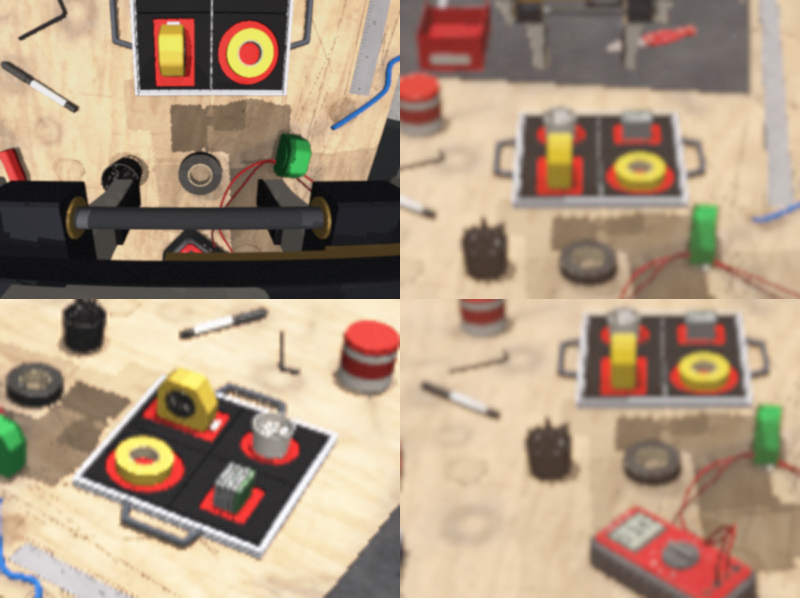

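All four things stand upright in their wells with red floor visible round each. In the side and scene views the black cup and black tape are where they stood, and the gripper is clear of everything. I'm handing in.

```bash
python3 -c "
from plant import r
print(r.close_job())"
```

```text
the job is handed in; nothing more can be done
None
```

I handed the job in at about 43 s: in the last pictures all four items stand upright in their own wells and the black tape roll and black cup are where they started; the judge gave no verdict back.

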